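# Tip the amplifier tray over against the pad's edge

### The arm

A 6-joint arm with a two-finger parallel gripper is mounted at the origin on the work surface. World frame = base frame: x ahead of the robot, y to its left, z up, the work surface at z = 0. Lengths are in mm, angles in rad, forces in N, time in s.
With the tool pointing down it reaches from about 325 to 875 mm from the base axis. Payload 4.4 kg.
Tool frame: the origin (TCP) lies on the centre line of the jaws, within the pads' length; the fingertips stand ahead of it and the grasp point (between the pads) lies 6 mm ahead of it (ctrl.tcp_to_tips is the z of the fingertips in the tool frame, in mm); z points along the fingers, y is the line along which they close (so a half turn about z gives the same grasp; the last joint's range is limited). The gripper opens to 85 mm and grips with 20 to 120 N. Pads are 22 mm wide; open, the fingers measure 114 mm over their backs; the gripper's body (76 mm by 85 mm) begins 54 mm behind the grasp point. The pads swing forward as they close: fully open they stand 13 mm farther back than shut.
Start: joints at [1.024, 0.207, 1.542, -0, 1.393, -0.15], TCP at [222.229, 530.322, 256.282] pointing down, gripper open.
Joint ranges: [-2.73, 2.73], [-0.86, 2.22], [0.23, 2.46], [-1.11, 4.25], [0.08, 2.63], [-2.82, 2.82]. Speed limits (rad/s): [2.79, 2.79, 3.14, 3.14, 3.14, 3.14].

### API

Orientations are given as a 3x3 rotation matrix whose columns are the frame's x, y, z axes.
In Python, from plant import ctrl, sensors, optics gives the robot as it stands. Calls block until the motion is done:
- ctrl.move_ptp(position, orientation): joint-space move of the TCP to a pose.
- ctrl.move_l(position, rot=None, vel=150, threshold=None): straight line of the TCP; rot=None keeps the orientation; vel is the mean speed in mm/s. With threshold (N) it stops when the force on the tool has changed by that much, and returns True; else False.
- ctrl.set_joints(angles): joint-space move.
- ctrl.gripper_to(opening, force=None): finger opening in mm; force is the grip in N (None keeps the last); returns when the fingers have stopped.
- ctrl.hold(seconds).
- ctrl.solve_ik(position, orientation): joint angles nearest the present ones, or None.
- sensors.read_state(): the state.
- optics.grab_frame(name): name is "scene" or "top" or "wrist"; returns (picture, depth): 480x640x3 uint8, red, green, blue; 480x640 float32, mm along the optical axis (not along the pixel's ray), 0 where there is no reading.
- optics.camera_params(name): a dict with "mtx" (3x3 intrinsics, pixels), "k1" (the pictures are not rectified: a ray, as slopes to the right and down, at radius r is drawn at 1 + k1 r^2 times it, then the intrinsics apply), "R" (3x3) and "t" (3): a world point X has camera coordinates R X + t; the wrist camera has in their place "T_tool_cam" (4x4, takes a point from camera to tool coordinates, whose origin is the TCP and whose axes are the flange's). Camera axes: x right, y down, z forward; pixel columns grow to the right and rows downward; lengths in mm; the calibration is good to about 2 mm. A picture is of the moment at which its call begins: read the wrist's pose just before it. camera_params takes no time and is no camera call.
A pose or a line that the arm cannot do raises ctrl.MotionError and nothing moves.
- ctrl.finish_job(): hands the job in; it is judged then, once.
The state is a dict: "t": time; "q": joint angles; "qvel": joint speeds; "tau": joint torques, N m; "eef_pos": TCP position; "eef_rot": TCP orientation; "force": force on the tool from outside, world axes, zero at the start; "wrist_torque": the same for the moment, N m; "grip_width": finger opening in mm; "grasp_force": force on a finger pad.
Only numpy, scipy, OpenCV 4.12 (cv2) and the standard library are available. Lean on these libraries where they do the work, as an engineer would, in place of code of your own. Each camera call takes 0.05 s, during which the arm holds its last target. There are 200 camera calls.

### The job

The shallow metal amplifier tray lies open side down on the bench in front of the rubber pad. Push it with your fingertips up against the near edge of the pad until it tips up on that edge and turns over onto the pad, so that it ends lying flat on the pad with its circuit board facing up. Do not pick the tray up, and leave the screwdriver, the brass adaptor and the jar where they are.

Things in the scene. Friction and masses are not known exactly. Their poses are not given: they have to be found in the camera images.
- tray: Open aluminium housing 80 (x) x 120 (y) x 20 mm (z), 0.15 to 0.3 kg, sides plain, green circuit board recessed inside. Starts open side down on the bench, flat back up. Origin: centre of the open side; z points to the back (up at the start). Its +x long side faces the pad, skewed up to 0.3 rad. Centre of mass 6 mm below the back. A steady 8 N push on its side grips it by friction: it turns about the pad's upper edge and falls over past some 85 degrees.
- pad: Black rubber pad fixed to the bench, 150 (x) x 220 (y) x 10 mm high; origin at the centre of its underside, z up. Its near side, 75 mm from the origin towards its -x, is an upright wall 10 mm high. The tray starts before this side, on the bench, some 20 to 65 mm short of it, its middle within 30 mm of the pad's middle along y.
- pad_edge (a point): Middle of the upper near edge of the pad, 10 mm above the bench; x axis points across the pad, away from the tray; y along the edge.
- tray_far_low (a point): Middle of the tray's +x side (facing the pad), at the open rim: on the bench at the start. Axes as the tray.
- tray_far_top (a point): Middle of the tray's +x side, at the back: 20 mm above the bench at the start. Axes as the tray.
- tray_near_low (a point): Middle of the tray's -x side (the one to push), at the open rim: on the bench at the start. Axes as the tray.
- tray_near_top (a point): Middle of the tray's -x side, at the back: 20 mm above the bench at the start. Axes as the tray.
- tray_back (a point): Centre of the tray's flat back (20 mm up at the start; 10 mm up when it lies turned over on the pad). Axes as the tray.
- driver: Bystander: screwdriver 170 mm long with black handle, lying on the bench on the pad's +y side; origin under its middle, x along it.
- adaptor: Bystander: brass coaxial adaptor, stepped round, 30 mm across and 40 mm tall, standing on the far part of the pad (on its 10 mm top); origin at the centre of its foot.
- jar: Bystander: small glass jar with white cap, 48 mm across and 55 mm tall, standing on the bench on the pad's -y side; origin at the centre of its foot.
There are look-alikes about, which are no part of the job. Of the things like the tray, leave any that is brown, orange or red; of the rest the smaller one is meant.

How it is judged:
By the outcome, as a careful person would: the job done as asked, in the order asked, and still so for the second after the job is handed in, with the robot touching nothing.
It also fails if it takes over 58 s, if anything falls off the work surface, if the arm or the gripper's body presses on something with over 40 N, if the wrist force passes 120 N, or if a joint passes its speed limit or range.

## Working session

There is one attempt and no reset: what is moved stays moved. The work goes in short steps, each a Python script; the robot and the scene stay as the last script left them, time stands still between calls to the robot, and variables do not carry over. Pictures are saved under pics/ and viewed, at most 10 in all, crops included, and the job is handed in when it is done.

```bash
mkdir -p pics; ls; python3 - <<'E'
from plant import ctrl,sensors,optics
import cv2,pickle
d={}
for n in("top","scene"):
    im,dep=optics.grab_frame(n); cv2.imwrite(f"pics/{n}0.png",im[:,:,::-1]); d[n]=(im,dep,optics.camera_params(n))
pickle.dump(d,open("d0.pkl","wb"))
print(ctrl.tcp_to_tips,sensors.read_state()["t"],d["top"][2])
E
```

```text
pics
25.0 0.1 {'mtx': array([[601.65085716,   0.        , 327.34660889],
       [  0.        , 601.65085716, 240.32010799],
       [  0.        ,   0.        ,   1.        ]]), 'k1': -0.20212213465029422, 'R': array([[ 0.01442323, -0.9997476 , -0.01722533],
       [-0.99135894, -0.01205163, -0.13062237],
       [ 0.13038181,  0.01896048, -0.99128255]]), 't': array([ -52.74640734,  588.31345988, 1532.98133696])}
```

View pics/top0.png

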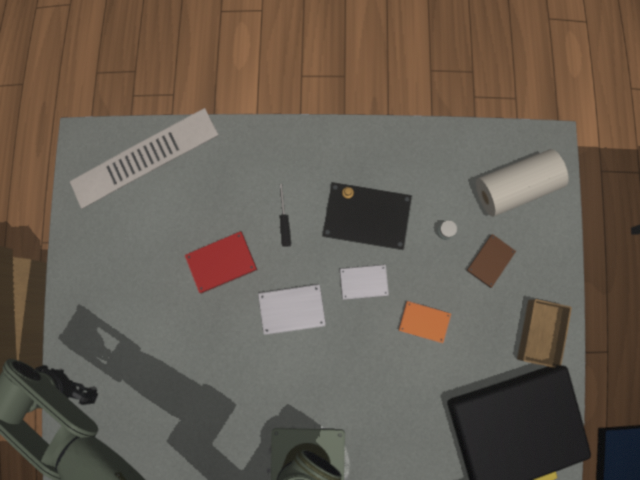

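View pics/scene0.png

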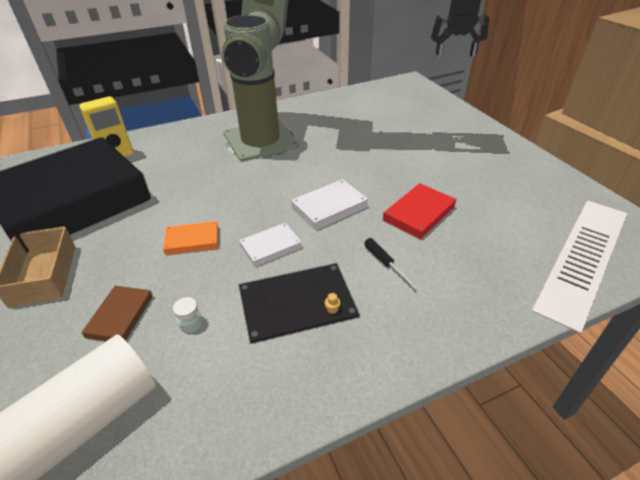

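Candidates for the tray in the top view are small white (364,282), large white (292,309), red (221,262), orange (425,321) and brown (491,260). By the description it's the smaller white one at (364,282). I'll check it in a close crop and measure it.

```bash
cat > h.py <<'E'
import numpy as np,cv2
def w(uv,P,z):
    uv=np.asarray(uv,float).reshape(-1,1,2)
    s=cv2.undistortPoints(uv,P["mtx"],np.array([P["k1"],0,0,0.]))[:,0]
    R,t=P["R"],P["t"]; c=-R.T@t
    d=np.c_[s,np.ones(len(s))]@R
    return c+d*((z-c[2])/d[:,2])[:,None]
def big(m,uv):
    n,l=cv2.connectedComponents(m.astype(np.uint8))
    m=(l==l[uv[1],uv[0]]).astype(np.uint8)
    c=max(cv2.findContours(m,0,1)[0],key=cv2.contourArea)
    return c[:,0].astype(float)
def rect(xy):
    r=cv2.minAreaRect(xy[:,:2].astype(np.float32)); return r,cv2.boxPoints(r)
E
python3 - <<'E'
import pickle,cv2,numpy as np
from h import *
im,dep,P=pickle.load(open("d0.pkl","rb"))["top"]
cv2.imwrite("pics/crop0.png",cv2.resize(im[170:350,240:480,::-1],None,fx=3.3,fy=3.3,interpolation=cv2.INTER_CUBIC))
g=im.astype(int).sum(2)
for n,m,uv,z in(("tray",g>480,(364,282),20),("big",g>480,(292,309),20),("pad",g<150,(365,225),10)):
    r,b=rect(w(big(m,uv),P,z)); print(n,np.round(r[0]),np.round(r[1]),r[2],np.round(b).tolist())
print(w([[348,191]],P,30),w([[448,229]],P,40),w([[285,230]],P,8))
E
```

```text
tray [ 483. -142.] [ 76. 116.] 5.809718608856201 [[439.0, -88.0], [451.0, -204.0], [527.0, -196.0], [515.0, -80.0]]
big [408.  46.] [105. 159.] 9.04547119140625 [[344.0, 116.0], [369.0, -41.0], [472.0, -24.0], [447.0, 133.0]]
pad [ 662. -149.] [214. 146.] 81.14704895019531 [[573.0, -243.0], [717.0, -266.0], [750.0, -54.0], [606.0, -32.0]]
[[722.82986132 -97.72485939  30.        ]] [[ 622.5690327  -361.56205639   40.        ]] [[619.38164164  69.30279939   8.        ]]
```

View pics/crop0.png

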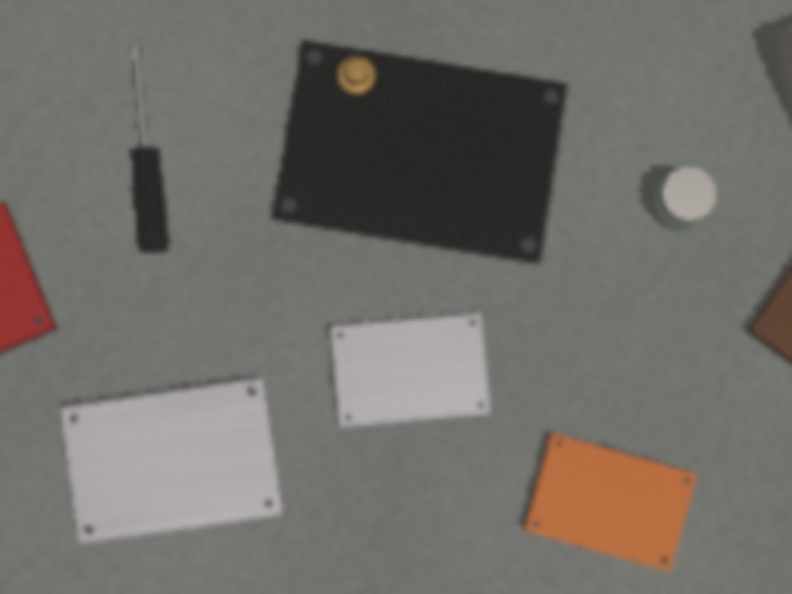

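The crop confirms it: the small white tray is centred at crop (410,370), and the pad's near edge runs from (275,215) to (540,262). I'll push with two spread fingers held square to the pad edge, which should straighten the skew until the tray meets the wall.

```bash
cat >> h.py <<'E'
n=np.array([.988,-.155,0]); n/=np.linalg.norm(n); u=np.array([-n[1],n[0],0]); Z=np.array([0,0,1.])
def R(s=1): return np.c_[-s*n,s*u,-Z]
def p(a,b,z): return a*n+b*u+z*Z
def nb(S): x=S["eef_pos"]; return np.round([x@n,x@u,x[2]],1)
E
python3 - <<'E'
from plant import ctrl,sensors,optics
from h import *
import cv2
T=-65
ctrl.gripper_to(60)
for s in(1,-1):
    q=ctrl.solve_ik(p(412,T,100),R(s)); print(s,q)
s=min((1,-1),key=lambda s:9 if ctrl.solve_ik(p(412,T,100),R(s)) is None else abs(ctrl.solve_ik(p(412,T,100),R(s))[5]))
print("s",s)
ctrl.move_ptp(p(412,T,100),R(s))
ctrl.move_l(p(412,T,45),vel=100)
print(ctrl.move_l(p(412,T,10),vel=20,threshold=4))
S=sensors.read_state(); z0=S["eef_pos"][2]; print(nb(S),S["force"])
ctrl.move_l(p(412,T,z0+7),vel=30); S=sensors.read_state(); print(nb(S),S["force"])
print(ctrl.move_l(p(528,T,z0+7),vel=35,threshold=6))
S=sensors.read_state(); print(nb(S),S["force"],S["force"]@n,S["t"])
im,_=optics.grab_frame("top"); cv2.imwrite("pics/t1.png",cv2.resize(im[150:330,260:500,::-1],None,fx=3.3,fy=3.3))
im,_=optics.grab_frame("scene"); cv2.imwrite("pics/s1.png",cv2.resize(im[150:360,180:420,::-1],None,fx=2.8,fy=2.8))
E
```

```text
1 [-5.20258712e-01  7.70269728e-02  2.05442195e+00 -4.44089210e-16
  1.01014373e+00 -1.93544084e+00]
-1 [-5.20258712e-01  7.70269728e-02  2.05442195e+00 -4.44089210e-16
  1.01014373e+00  1.20615181e+00]
s -1
True
[411.9 -65.   19.9] [-0.25644697  0.52537486  5.20508824]
[412.2 -65.1  27.1] [-0.16489408 -0.06674077 -0.62344515]
True
[510.8 -64.9  26.4] [ 0.35181257  0.31494116 -0.16625223] 0.2987497002892105 7.7083
```

View pics/t1.png

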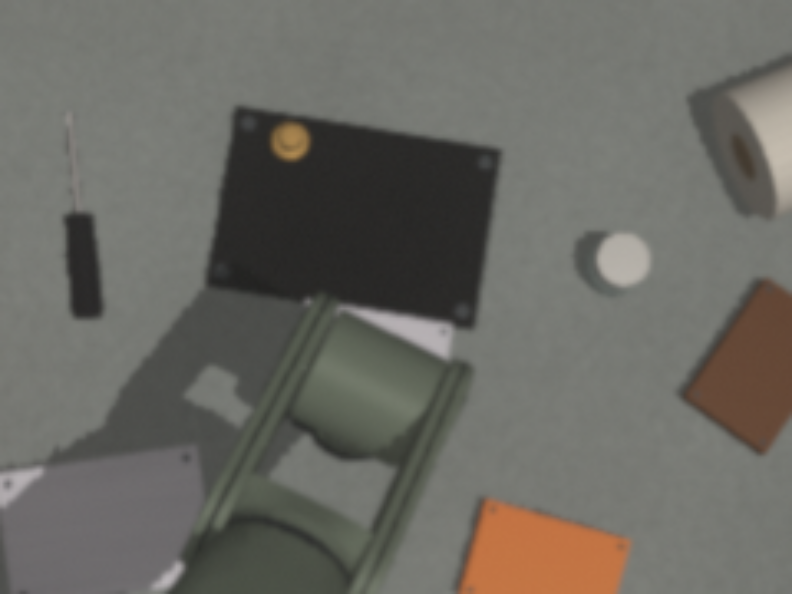

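View pics/s1.png

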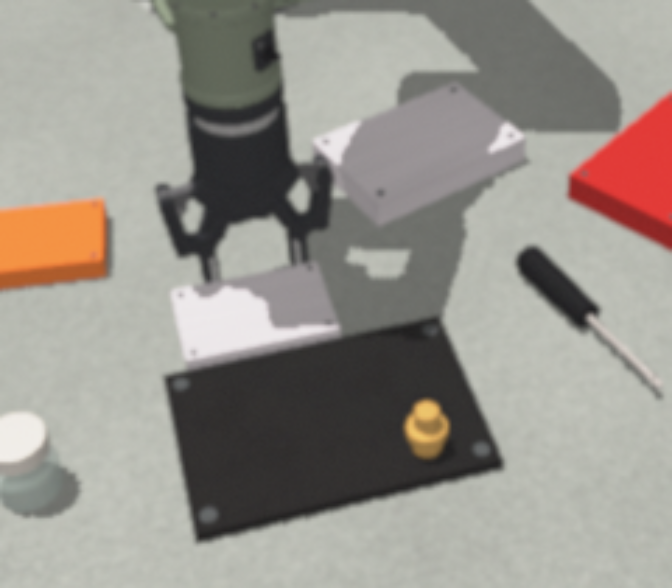

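The tray now sits square against the pad's near edge, its far edge running from scene crop (180,357) to (335,328), with the fingers near its middle. Next I'll build up a steady push and measure the stiffness.

```bash
python3 - <<'E'
from plant import ctrl,sensors
from h import *
a=510.8
for i in range(14):
    a+=.5; ctrl.move_l(p(a,-65,26.9),vel=20); ctrl.hold(.05)
    S=sensors.read_state(); P=-S["force"]@n; print(a,nb(S),np.round([P,S["force"]@u,S["force"][2],S["wrist_torque"]@Z],2),S["t"])
    if P>9: break
E
```

```text
511.3 [511.2 -65.   26.9] [ 0.91 -0.51  0.36  0.03] 8.1333
511.8 [511.3 -64.9  26.8] [ 3.23 -0.28  1.82  0.11] 8.4333
512.3 [511.3 -64.9  26.7] [5.78 0.7  3.32 0.13] 8.7333
512.8 [511.3 -64.9  26.7] [ 6.37 -0.77  4.6   0.12] 9.0333
513.3 [511.3 -64.8  26.6] [ 6.8  -1.09  5.71  0.11] 9.3333
513.8 [511.4 -64.8  26.5] [ 7.74 -0.44  6.24  0.11] 9.6333
514.3 [511.4 -64.8  26.4] [ 9.29 -1.22  7.21  0.11] 9.9333
```

```bash
cat > arc.py <<'E'
from plant import ctrl,sensors
from h import *
def run(th0,th1,e,step=3,x0=-80,z0=-3.4,N0=511.3+80,Z0=26.6+3.4):
    low=0
    for th in np.arange(th0,th1+.1,step):
        t=np.radians(th); c,s=np.cos(t),np.sin(t)
        ctrl.move_l(p(N0+x0*c+z0*s+e*c,-65,Z0-x0*s+z0*c-e*s),vel=25)
        S=sensors.read_state(); F=S["force"]; d=c*n-s*Z; P=-F@d; T=F@(s*n+c*Z)
        print(th,nb(S),"P %.1f T %.1f u %.1f e %.2f t %.2f"%(P,T,F@u,e,S["t"]))
        tgt=9 if th<75 else 6
        e+=np.clip(.15*(tgt-P),-.6,.6)
        low=low+1 if P<1.5 else 0
        if low>=3 or P>25: print("stop"); break
    return th,e
E
python3 - <<'E'
from arc import *
print(run(3,48,3.0))
from plant import optics
im,_=optics.grab_frame("scene"); cv2.imwrite("pics/s2.png",cv2.resize(im[150:360,180:420,::-1],None,fx=2.8,fy=2.8))
E
```

```text
3.0 [511.6 -64.7  29.3] P 5.5 T -0.7 u -1.5 e 3.00 t 10.23
6.0 [512.  -64.7  33.3] P 5.8 T -1.6 u -1.5 e 3.52 t 10.54
9.0 [512.4 -64.6  37.2] P 7.7 T -2.0 u -0.9 e 4.00 t 10.85
12.0 [513.1 -64.6  41.1] P 7.2 T -2.1 u -2.1 e 4.19 t 11.16
15.0 [513.9 -64.6  44.9] P 8.1 T -1.5 u -0.2 e 4.47 t 11.47
18.0 [515.  -64.6  48.7] P 8.3 T -1.1 u -1.5 e 4.59 t 11.78
21.0 [516.2 -64.6  52.5] P 9.0 T -1.7 u -1.2 e 4.71 t 12.08
24.0 [517.6 -64.6  56.4] P 9.4 T -0.9 u -1.2 e 4.71 t 12.39
27.0 [519.2 -64.6  60.1] P 10.0 T -2.1 u -0.4 e 4.65 t 12.70
30.0 [521.1 -64.6  64. ] P 10.2 T -1.4 u -1.2 e 4.50 t 13.01
33.0 [523.2 -64.6  67.7] P 9.5 T -1.1 u -0.7 e 4.32 t 13.32
36.0 [525.4 -64.6  71.3] P 9.5 T -1.5 u -0.2 e 4.24 t 13.62
39.0 [527.9 -64.6  74.8] P 10.3 T -1.4 u 0.0 e 4.17 t 13.93
42.0 [530.6 -64.6  78.4] P 9.9 T -1.6 u 0.2 e 3.98 t 14.24
45.0 [533.4 -64.7  81.7] P 9.9 T -1.8 u 0.2 e 3.85 t 14.55
48.0 [536.4 -64.7  84.8] P 10.0 T -1.6 u 0.5 e 3.71 t 14.86
(np.float64(48.0), np.float64(3.557219258904248))
```

View pics/s2.png

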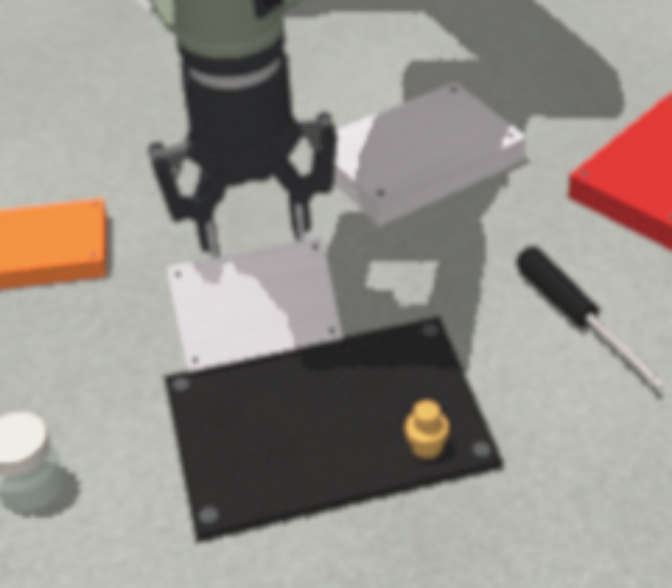

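The tray is tipping as planned: its back is raised, with the fingers at (205,250) and (305,238) and its far edge on the pad edge. I'll carry on along the arc.

```bash
python3 - <<'E'
from arc import *
print(run(51,105,3.56))
from plant import optics
im,_=optics.grab_frame("scene"); cv2.imwrite("pics/s3.png",cv2.resize(im[150:360,180:420,::-1],None,fx=2.8,fy=2.8))
E
```

```text
51.0 [539.7 -64.7  87.9] P 10.8 T -1.5 u 0.3 e 3.56 t 15.22
54.0 [543.1 -64.7  91. ] P 8.5 T -0.5 u 0.3 e 3.29 t 15.53
57.0 [546.5 -64.7  93.6] P 10.1 T -1.1 u 0.5 e 3.37 t 15.83
60.0 [550.3 -64.7  96.3] P 9.4 T -1.1 u 0.8 e 3.21 t 16.14
63.0 [554.1 -64.7  98.6] P 10.4 T -1.8 u 2.3 e 3.14 t 16.45
66.0 [558.  -64.7 100.8] P 8.4 T -1.6 u 1.2 e 2.94 t 16.76
69.0 [562.1 -64.7 102.8] P 10.0 T -0.4 u 2.4 e 3.03 t 17.07
72.0 [566.1 -64.7 104.5] P 8.8 T -0.7 u 2.1 e 2.87 t 17.38
75.0 [570.3 -64.8 106. ] P 7.9 T -0.6 u 1.9 e 2.90 t 17.68
78.0 [574.2 -64.7 107.1] P 7.1 T -0.7 u 1.8 e 2.62 t 18.00
81.0 [577.9 -64.7 108. ] P 7.3 T -0.8 u 1.5 e 2.45 t 18.32
84.0 [581.9 -64.7 108.9] P 7.1 T -0.3 u 3.1 e 2.25 t 18.63
87.0 [585.8 -64.7 109.4] P 7.5 T 0.1 u 2.8 e 2.09 t 18.95
90.0 [589.8 -64.7 109.9] P 8.1 T -0.8 u 2.9 e 1.87 t 19.27
93.0 [593.9 -64.7 110.6] P 8.4 T -1.8 u 2.2 e 1.55 t 19.58
96.0 [598.5 -64.8 111.2] P 9.4 T -2.5 u 1.8 e 1.19 t 19.90
99.0 [603.1 -64.8 111.7] P 10.5 T -1.8 u 2.0 e 0.68 t 20.22
102.0 [607.6 -64.8 111.8] P 9.1 T -1.4 u 2.4 e 0.08 t 20.53
105.0 [612.3 -64.8 111.8] P 9.2 T -2.1 u 2.4 e -0.38 t 20.85
(np.float64(105.0), np.float64(-0.8622519456451757))
```

View pics/s3.png

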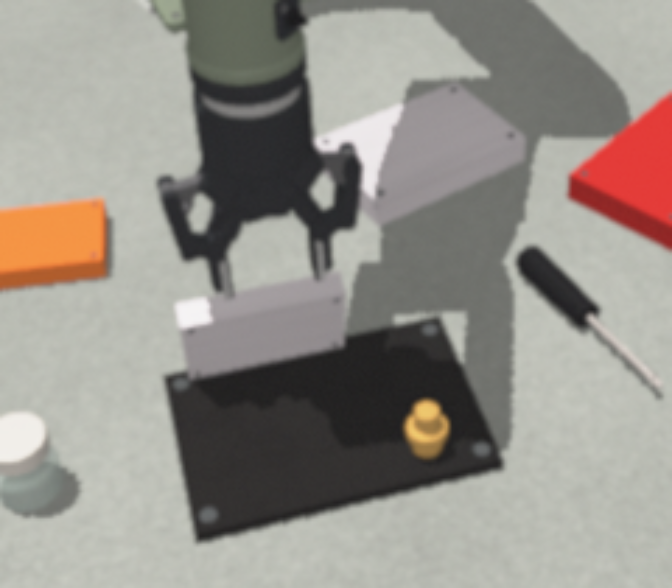

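The tray is standing on the pad edge, leaning slightly past vertical, and the fingers press on its top at (225,290) and (320,272). I'll drag it forward so it goes past balance.

```bash
python3 - <<'E'
from plant import ctrl,sensors,optics
from h import *
a,z=612.3,None
S=sensors.read_state(); z=S["eef_pos"][2]
for i in range(10):
    a+=4; z-=.9+.25*i
    ctrl.move_l(p(a,-65,z),vel=30); S=sensors.read_state(); F=S["force"]; print(nb(S),"n %.1f z %.1f t %.2f"%(F@n,F[2],S["t"]))
    if i>1 and abs(F[2])<1.2 and abs(F@n)<1.2 or F[2]>25: break
im,_=optics.grab_frame("scene"); cv2.imwrite("pics/s4.png",cv2.resize(im[150:360,180:420,::-1],None,fx=2.8,fy=2.8))
E
```

```text
[616.  -65.1 110.1] n -0.0 z 0.9 t 21.31
[620.2 -65.  109.2] n 0.6 z 0.2 t 21.60
[624.4 -65.  108.2] n 0.4 z -0.6 t 21.89
```

View pics/s4.png

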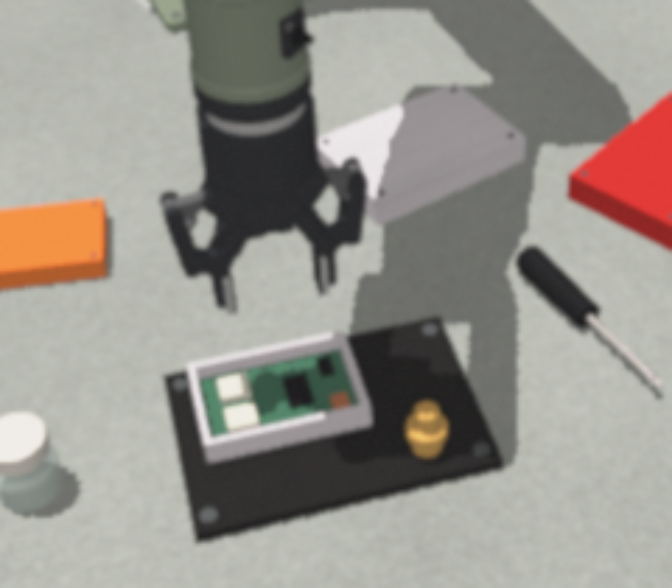

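The tray lies flat on the pad with its board up at (280,390), and the adaptor at (428,430) is untouched. I'll retreat upward and hand in.

```bash
python3 - <<'E'
from plant import ctrl,sensors
from h import *
ctrl.move_l(p(600,-65,220),vel=100); ctrl.hold(.5)
print(sensors.read_state()["t"]); print(ctrl.finish_job())
E
```

```text
23.7333
the job is handed in; nothing more can be done
None
```

The tray was pushed against the pad's near edge and tipped over. It now lies flat on the pad with its circuit board facing up; the bystanders were never touched, and the job was handed in at about 24 s.

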